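Fish the lost collar out from under the riser

ROBOT

A 6-joint arm with a two-finger parallel gripper is mounted at the origin on the work surface. World frame = base frame: x ahead of the robot, y to its left, z up, the work surface at z = 0. Lengths are in mm, angles in rad, forces in N, time in s.
With the tool pointing down it reaches from about 275 to 850 mm from the base axis. Payload 5.2 kg.
Tool frame: the origin (TCP) lies midway between the tips of the shut fingers; the grasp point (between the pads) lies 19 mm behind it; x points along the fingers, y is the direction in which the jaws open and shut, and the axes are right-handed (so a half turn about x gives the same grasp; the last joint's range is limited). The gripper opens to 85 mm and grips with 20 to 120 N. Pads are 22 mm wide; open, the fingers measure 114 mm over their backs; the gripper's body (76 mm by 85 mm) begins 54 mm behind the grasp point. The pads swing forward as they close: fully open they stand 13 mm farther back than shut.
Start: joints at [-1.39, 0.259, 1.535, -0, 1.348, -0.203], TCP at [205.966, -509.983, 231.31] pointing down, gripper open.
Joint ranges: [-3.14, 3.14], [-0.91, 2.08], [0.19, 2.58], [-1.22, 4.36], [0.22, 2.71], [-3.12, 3.12]. Speed limits (rad/s): [2.57, 2.57, 3.14, 3.14, 3.14, 3.14].

INTERFACE

Orientations are given as a unit quaternion [w, x, y, z].
In Python, from plant import readout, optics, job gives the robot as it stands.
- The arm moves only by the tool drive_tool, never from a script. Its argument "targets" is one flat list of numbers, 7 for each row, row after row: the shift along the tool's x, y, z scaled (see below), then the turn, a rotation vector about the tool's x, y, z scaled (see below), then the opening, from 0 (shut) to 1 (fully open). A call has 1 to 8 rows; each row is the pose to reach, as a shift and turn from the pose commanded when the call began, along the tool's axes at that moment; what a row does not reach only later rows make up. The controller multiplies each number of a shift by 200 mm and each number of a turn by 60 degrees. A row lasts 1/10 s, in which the tool goes at most 50 mm and 8.59 degrees, less where a joint would pass 70% of its speed; a pose out of reach is approached as far as the arm can. A call with a number of a shift or a turn outside -1 to 1 is refused whole. A call with a gripper value outside its range is refused whole. The fingers move at their own pace and stop on an object; "force" is the grip in N (left out, the last holds). Time passes only in rows, so rows that repeat a pose let the fingers close. It gives the time, the measured TCP pose, the force and the opening at its end, in the units of the state.
- readout.sense(): the state, without advancing time (a new reading comes with each control period).
- optics.read_camera(name): name is "scene" or "top"; returns a dict with "image" (384x512x3 uint8, red, green, blue), "intrinsics" (3x3 intrinsics, pixels), "extrinsics" (4x4, takes a point from camera to world coordinates). Camera axes: x right, y down, z forward; pixel columns grow to the right and rows downward; lengths in mm; the calibration is good to about 2 mm. A picture is of the moment at which its call begins. There is no depth.
- job.hand_in(): hands the job in, once; it reports no verdict.
Trained networks look in the newest picture that a camera, given by its name, has taken for a name from the list of things; names that differ only in an ending like _2 or _b are one class to them, and where a whole thing is asked for, a point or a joint stands for the part that bears it (a point fixed in the world has none). Each returns a list of dicts, best first, with "conf" (0 to 1); they miss things now and then, are a little off and sometimes report something else, mostly with a low value. They report only what shows in the picture. A call takes as long as a camera call. They do not tell look-alikes from the thing itself.
- optics.look_for(camera, target): "extent" ([left, top, right, bottom] in pixels, round what is visible of it).
The state is a dict: "time": time; "joint_positions": joint angles; "joint_vel": joint speeds; "tau": joint torques, N m; "eef_pos": TCP position; "tool_rot": TCP orientation; "contact_force": force on the tool from outside, world axes, zero at the start; "wrist_torque": the same for the moment, N m; "finger_gap": opening from 0.0 (shut) to 1.0 (fully open).
Only numpy, scipy, OpenCV 4.12 (cv2) and the standard library are available. Lean on these libraries where they do the work, as an engineer would, in place of code of your own. Each camera call takes 0.05 s, during which the arm holds its last target.

TASK

The small steel collar from the arcade cabinet's volume knob has rolled under the low wooden riser that the cabinet stands on. Take the steel bottle opener, feel your way in under the front edge past the collar with its flat head (gently: unseen rubber feet stand on one side and must not be forced), hook the head behind the collar and draw it slowly out onto the open shelf, a finger's width or more clear of the riser's front edge. Leave the opener lying flat on the shelf, also clear of the riser, do not touch the collar with the fingers, and leave the other things where they are.

Things in the scene. Friction and masses are not known exactly. Their poses are not given: they have to be found in the camera images.
- riser: Fixed low riser of pale ash: deck 180 mm deep, 300 mm wide, 14 mm thick on two end walls 14 mm thick. The gap under it is 24 mm high, open at front and back; its top is 38 mm above the shelf (z = 0). Origin: middle of the front edge, on the shelf; +x points in under the deck, +y left along the edge. Pushing any part of it, feet included, with over 15 N does damage.
- cabinet_front (a point): Foot of the front face of the miniature arcade cabinet (90 mm deep, 100 wide, 150 high) fixed on the riser's deck, 75 mm behind the front edge, on the middle line. Axes as the riser's. Its volume knob sticks out 10 mm to the front.
- feet_line (a point): Point of the riser's middle line, on the shelf, 76 mm behind the front edge (axes as riser). Above it a rail across y takes 4 mm off the gap, with two unseen round rubber feet, 10 mm thick, down to the shelf, 124 mm apart. The rail is set anywhere to 46 mm sideways: one foot is 16 to 62 mm left or right of this point, and the way in past the collar on the other side is free. Feet give 1 mm per 2 N in x.
- collar: Lost plain steel collar, a ring 18 mm across, 8 mm hole, 10 mm high, about 18 g, lying loose and flat on the shelf under the riser, out of sight: 46 to 54 mm behind the front edge, within 5 mm of the riser's middle line. Origin: centre of its underside, z up.
- opener: Flat stainless steel bottle opener, 185 mm long, about 140 g, lying flat to the right of the riser. Origin: centre of the handle's underside; +x along it to the head, z up. Handle 80 mm long (x -40 to 40 mm), 26 wide, 18 thick; neck 12 mm wide, 4 thick, x = 40 to 125 mm; then the broad head. One flat underside.
- opener_head (a point): Centre of the opener's head, x = 135 mm along the opener, 2 mm above its underside; axes as the opener's. Head 40 mm wide, 20 mm long (x = 125 to 145 mm), 4 mm thick, with a small opening. Its square shoulders at x = 125 mm stand out 14 mm on each side of the neck and can hook things.
- tealight: Clear glass tea-light holder, an open cup 70 mm across and 55 mm high, near the riser's left end; origin centre of its underside. Leave it.
- controller: Grey game controller, about 90 mm by 150 mm, 32 mm high (with sticks 40 mm), on the left; origin centre of its underside. Leave it.
- cartridges: Stack of three game cartridges, 80 mm by 62 mm, 42 mm high, far right; origin centre of its underside. Leave it.
Things that resemble listed ones, but are neither listed nor needed, are in the scene too. What is meant by the opener is not green, orange or turquoise, and is the larger of those in its own colour.

How it is judged (in metres and radians):
On the way, in this order (a step that is already met when the one before it is completed fails the run):
1. the opener's head is in under the riser, its centre at least 64 mm behind the front edge (x of opener_head in the frame of riser between 0.064 and 0.17 m and y of opener_head in the frame of riser between -0.13 and 0.13 m and height (world z) of opener_head below 0.024 m), for 0.1 s.
2. the collar has been drawn out in front of the riser, its centre 25 to 160 mm before the front edge (x of collar in the frame of riser between -0.16 and -0.025 m and y of collar in the frame of riser between -0.15 and 0.15 m and height (world z) of collar below 0.008 m), for 0.2 s.
At the end, for the whole second after the job is handed in: The collar lies flat and still on the shelf, its centre 25 to 160 mm before the riser's front edge and within 150 mm of its middle line; the opener lies flat and still on the shelf, its head's centre 18 mm or more before the front edge (all of step 2 and angle between collar's own z axis and vertical below 0.15 rad and linear speed of each of collar, opener below 0.02 m/s and x of opener_head in the frame of riser below -0.018 m and height (world z) of opener below 0.008 m and angle between opener's own z axis and vertical below 0.08 rad); the robot touches nothing.
It fails at once if the opener pushes on the riser or its hidden feet with more than 15 N (contact force between opener and riser above 15 N).
It fails at once if the arm or gripper pushes on the riser with more than 15 N (contact force between any of the arm, the fingers and riser above 15 N).
It fails at once if the fingers touch the collar (contact force between the fingers and collar above 0.5 N).
It fails at once if the collar is flung: faster than 0.4 m/s (linear speed of collar above 0.4 m/s).
It fails at once if the tea-light holder, controller or cartridge stack is moved by more than 20 mm (distance of any of tealight, controller, cartridges from where it was at the start of the episode above 0.02 m).
It also fails if it takes over 58 s, if anything falls off the work surface, if the arm or the gripper's body presses on something with over 40 N, if the wrist force passes 120 N, or if a joint passes its speed limit or range.

## Working session

There is one attempt and no reset: what is moved stays moved. The work goes in short steps, Python scripts to look and compute and a tool call to move; the robot and the scene stay as the last step left them, time stands still between calls to the robot, and variables do not carry over. Pictures are saved under pics/ and viewed, and the job is handed in when it is done.

Besides the shell and the picture viewer there is one more tool, called after "Call:" as a command line: name --argument value ..., lists and objects as JSON in quotes. drive_tool: Moves the arm, as the interface text tells. Shifts and turns lie within -1 to 1; 1 stands for 200 mm of shift or 60 degrees of turn. Its arguments: {"type":"object","properties":{"targets":{"type":"array","items":{"type":"number"}},"force":{"type":"number"}},"required":["targets"]}

```bash
mkdir -p pics; ls; python3 - <<'E'
from plant import readout, optics, job
import cv2,numpy as np
print(readout.sense())
for n in("scene","top"):
    r=optics.read_camera(n);cv2.imwrite(f"pics/{n}0.png",r["image"][:,:,::-1]);print(n,r["intrinsics"].tolist(),np.round(r["extrinsics"],4).tolist())
    for t in("riser","opener","tealight","controller","cartridges","collar"):
        print(t,[(np.round(d["extent"]).tolist(),round(d["conf"],2)) for d in optics.look_for(n,t)])
E
```

```text
pics
{'time': 0.0, 'joint_positions': array([-1.38982353e+00,  2.59349714e-01,  1.53609253e+00,  1.59592747e-05,
        1.34801976e+00, -2.02808511e-01]), 'joint_vel': array([ 0.0002189 ,  0.00176134, -0.0012182 , -0.00061892, -0.00099214,
       -0.00104431]), 'tau': array([ 1.66500307e-03, -4.46026433e+01, -2.90569872e+01, -1.66698237e-05,
        1.17776863e-02, -9.14896447e-06]), 'eef_pos': array([ 205.86005959, -509.44167621,  230.46730325]), 'tool_rot': array([ 0.1341939 ,  0.69414078,  0.13551553, -0.69411535]), 'contact_force': array([ 0.12233829,  0.26272642, -0.06306405]), 'wrist_torque': array([-0.05425216,  0.0547378 , -0.01384499]), 'finger_gap': 0.9945282946275751}
scene [[468.1929423174072, 0.0, 257.85713613562444], [0.0, 468.1929423174072, 189.43341154178609], [0.0, 0.0, 1.0]] [[0.1481, 0.7489, -0.6459, 1488.4048], [0.989, -0.1114, 0.0976, -180.5394], [0.0012, -0.6532, -0.7572, 1288.4944], [0.0, 0.0, 0.0, 1.0]]
riser [([262.0, 211.0, 375.0, 287.0], 0.68), ([365.0, 219.0, 388.0, 248.0], 0.63)]
opener [([167.0, 202.0, 179.0, 251.0], 0.67), ([159.0, 149.0, 188.0, 156.0]
[... 265 characters left out ...]
8, 0.0, 254.51251555700762], [0.0, 396.2014229128278, 192.96094695433047], [0.0, 0.0, 1.0]] [[-0.0169, -0.9988, 0.0454, 384.0076], [-0.9998, 0.0175, 0.0113, -20.0507], [-0.0121, -0.0452, -0.9989, 1186.8836], [0.0, 0.0, 0.0, 1.0]]
riser [([153.0, 62.0, 258.0, 145.0], 0.8)]
opener [([335.0, 278.0, 380.0, 286.0], 0.85), ([336.0, 222.0, 382.0, 236.0], 0.69), ([409.0, 219.0, 434.0, 283.0], 0.68), ([302.0, 148.0, 320.0, 208.0], 0.65), ([356.0, 133.0, 369.0, 199.0], 0.6), ([76.0, 155.0, 127.0, 184.0], 0.49), ([405.0, 116.0, 436.0, 147.0], 0.3)]
tealight [([125.0, 105.0, 153.0, 130.0], 0.59)]
controller [([76.0, 156.0, 128.0, 185.0], 0.74)]
cartridges [([406.0, 115.0, 437.0, 149.0], 0.83)]
collar []
```

```bash
python3 - <<'E'
import cv2
for n,(x0,y0,x1,y1) in {"scene":(130,110,430,310),"top":(60,50,460,300)}.items():
    i=cv2.imread(f"pics/{n}0.png")[y0:y1,x0:x1]; cv2.imwrite(f"pics/{n}0c.png",cv2.resize(i,None,fx=2,fy=2,interpolation=cv2.INTER_CUBIC))
E
```

```text
(no output)
```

View pics/top0c.png

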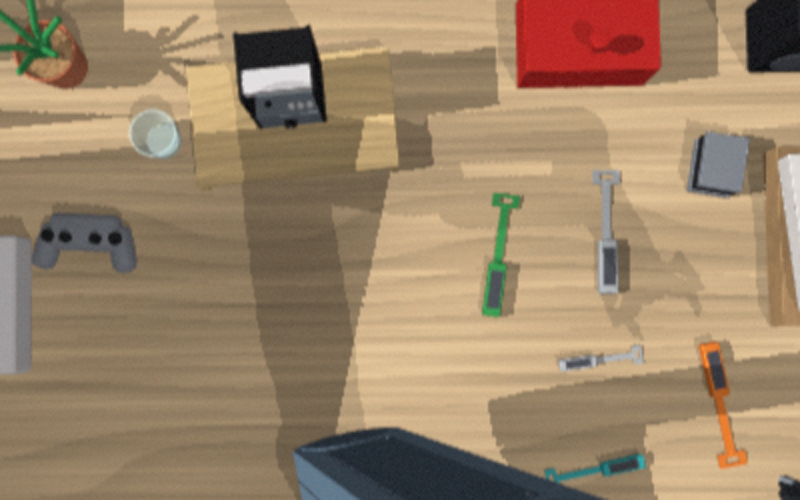

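View pics/scene0c.png

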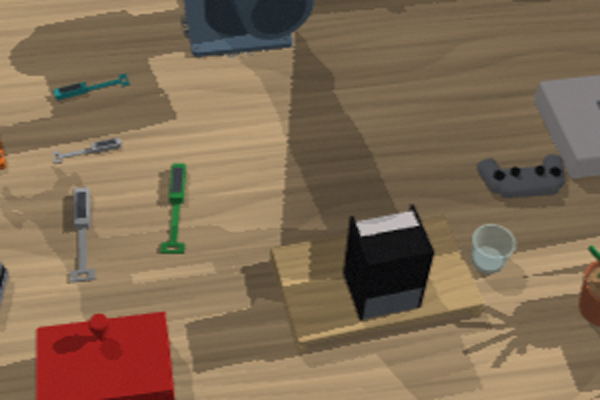

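In the top view, openers are: green (310,178), large steel (362,166), small steel (360,229), orange (420,252) and turquoise (357,282). The large steel one at (362,166) fits: it is steel-coloured and the larger of the two. I'll confirm it in an enlarged crop.

```bash
python3 - <<'E'
import cv2
i=cv2.imread("pics/top0.png")
a=cv2.resize(i[60:150,140:275],None,fx=5.5,fy=5.5,interpolation=cv2.INTER_CUBIC); cv2.imwrite("pics/ris.png",a)
a=cv2.resize(i[125:210,300:440],None,fx=5.5,fy=5.5,interpolation=cv2.INTER_CUBIC); cv2.imwrite("pics/op.png",a)
E
```

```text
(no output)
```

View pics/ris.png

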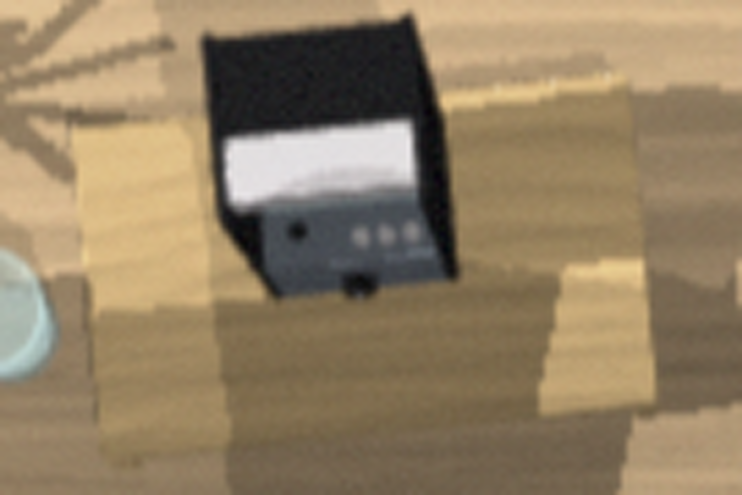

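View pics/op.png

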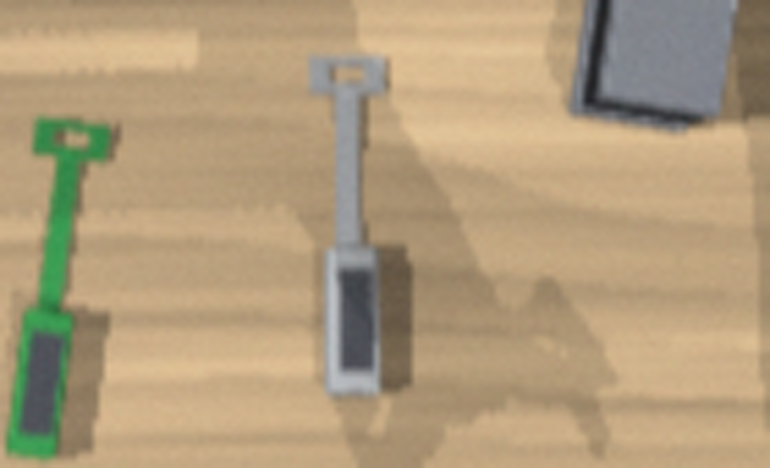

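The crop confirms the large steel opener: head at about (362,138) and handle centre at about (364,183), roughly 61 px long. The small steel one is only about 42 px. In the riser crop the deck's front corners are near (653,400) on the right and (100,455) on the left.

```bash
cat > h.py <<'E'
import numpy as np, cv2
K={'top':(np.array([[396.2014,0,254.5125],[0,396.2014,192.9609],[0,0,1]]),np.array([[-0.0169,-0.9988,0.0454,384.0076],[-0.9998,0.0175,0.0113,-20.0507],[-0.0121,-0.0452,-0.9989,1186.8836],[0,0,0,1]])),
'scene':(np.array([[468.19294,0,257.85714],[0,468.19294,189.43341],[0,0,1]]),np.array([[0.1481,0.7489,-0.6459,1488.4048],[0.989,-0.1114,0.0976,-180.5394],[0.0012,-0.6532,-0.7572,1288.4944],[0,0,0,1]]))}
def back(c,u,v,z):
    k,T=K[c]; d=T[:3,:3]@np.linalg.solve(k,[u,v,1.]); o=T[:3,3]; return o+d*(z-o[2])/d[2]
def proj(c,p):
    k,T=K[c]; p=np.atleast_2d(p); q=(p-T[:3,3])@np.linalg.inv(T[:3,:3]).T@k.T; return q[:,:2]/q[:,2:]
def cr(u,v,x0,y0,f): return ((u+.5)/f-.5+x0,(v+.5)/f-.5+y0)
E
python3 - <<'E'
from h import *
B={n:back('top',*cr(u,v,140,60,5.5),38)[:2] for n,(u,v) in dict(bl=(75,125),br=(628,78),fr=(655,403),fl=(98,455)).items()}
for n in B: print(n,B[n])
d=lambda a,b:np.linalg.norm(B[a]-B[b]); print(d('fl','fr'),d('bl','br'),d('fl','bl'),d('fr','br'))
for a,b in(('fr','fl'),('br','bl')): v=B[b]-B[a]; print(np.degrees(np.arctan2(-v[0],v[1])))
for a,b in(('fr','br'),('fl','bl')): v=B[b]-B[a]; print(np.degrees(np.arctan2(v[1],v[0])))
print('op')
for n,(u,v,z) in dict(tipl=(309,57,4),tipr=(388,57,4),shl=(309,93,4),shr=(388,93,4),hb_l=(326,394,18),hb_r=(379,393,18),hf_l=(326,250,18),hf_r=(379,250,18),neck_t=(348,95,4),neck_b=(348,245,4)).items(): print(n,back('top',*cr(u,v,300,125,5.5),z).round(1))
# scene: corners crop x2 from (130,110)
for n,(u,v) in dict(fr=(272,252),fl=(447,217),br=(300,340),bl=(484,300)).items(): print('sc',n,back('scene',*cr(u,v,130,110,2),38).round(1))
E
```

```text
bl [768.03907301 286.10808435]
br [787.34097045 -10.83622499]
fr [611.80366393 -22.22253515]
fl [589.6242496  274.78279741]
297.8323252909448 297.570976570548 178.77391122533413 175.90620807526557
4.2707397186025355
3.7190933729748346
3.711318421333657
3.632106865412178
op
tipl [ 606.6 -313.3    4. ]
tipr [ 605.8 -356.3    4. ]
shl [ 586.8 -312.8    4. ]
shr [ 586.  -355.7    4. ]
hb_l [ 422.2 -313.7   18. ]
hb_r [ 422.2 -342.    18. ]
hf_l [ 499.5 -316.    18. ]
hf_r [ 498.9 -344.3   18. ]
neck_t [ 585.3 -333.9    4. ]
neck_b [ 503.3 -331.5    4. ]
sc fr [622.1 -23.4  38. ]
sc fl [594.8 277.9  38. ]
sc br [788.2  -7.3  38. ]
sc bl [760.9 289.6  38. ]
```

```bash
cat >> h.py <<'E'
from scipy.spatial.transform import Rotation as Ro
def mat(q): return Ro.from_quat(np.roll(q,-1)).as_matrix()
RIS=np.array([600.5,127.,0]); RY=np.radians(3.8)
def r2w(x,y): return RIS[:2]+np.array([[np.cos(RY),-np.sin(RY)],[np.sin(RY),np.cos(RY)]])@[x,y]
def w2r(p): return np.array([[np.cos(RY),np.sin(RY)],[-np.sin(RY),np.cos(RY)]])@(np.asarray(p)[:2]-RIS[:2])
def Rdown(yaw,flip=1): # tool x down, tool y = jaw = world y rotated yaw
    y=flip*np.array([-np.sin(yaw),np.cos(yaw),0]); x=np.array([0,0,-1.]); return np.c_[x,y,np.cross(x,y)]
def delta(p0,R0,p1,R1):
    return np.r_[R0.T@(np.asarray(p1)-p0)/200, Ro.from_matrix(R0.T@R1).as_rotvec()/np.radians(60)].round(4)
E
python3 - <<'E'
from h import *
from plant import readout
s=readout.sense();R=mat(s['tool_rot']);print(R.round(4));p=s['eef_pos']
for f in(1,-1):
    print(f,delta(p,R,[471,-329.3,60],Rdown(np.radians(-2),f)), delta(p,R,[471,-329.3,2],Rdown(np.radians(-2),f)))
# refine riser by overlay in both views
import cv2
for c in('top','scene'):
    i=cv2.imread(f'pics/{c}0.png'); f=4
    x0,y0=(140,60) if c=='top' else (255,205)
    a=cv2.resize(i[y0:y0+90,x0:x0+135],None,fx=f,fy=f,interpolation=cv2.INTER_CUBIC)
    for z in(38,0):
        P=np.array([[*r2w(x,y),z] for x,y in((0,150),(0,-150),(180,-150),(180,150))]); q=((proj(c,P)-[x0,y0]+.5)*f-.5)
        cv2.polylines(a,[q.round().astype(int)],True,(0,0,255) if z else (255,0,0),1)
    cv2.imwrite(f'pics/ov_{c}.png',a)
E
```

```text
[[ 0.      0.3744 -0.9273]
 [-0.     -0.9273 -0.3744]
 [-1.      0.     -0.    ]]
1 [ 0.8566 -0.3415 -1.567  -2.6002  0.     -0.    ] [ 1.1466 -0.3415 -1.567  -2.6002  0.     -0.    ]
-1 [ 0.8566 -0.3415 -1.567   0.3998 -0.     -0.    ] [ 1.1466 -0.3415 -1.567   0.3998 -0.     -0.    ]
```

View pics/ov_top.png

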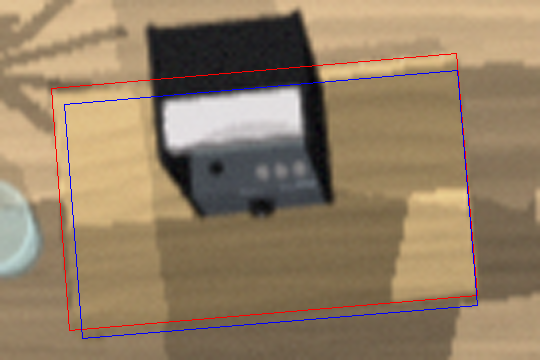

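View pics/ov_scene.png

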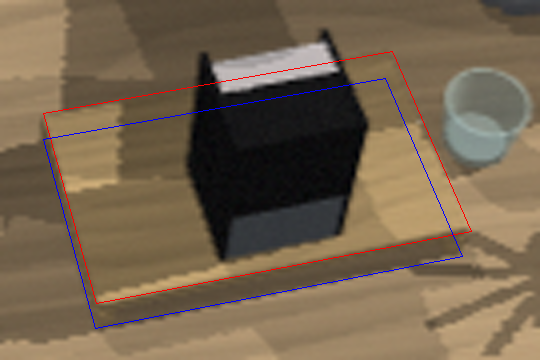

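Call:
drive_tool --targets '[0.2,-0.2,-0.9,0.3,0,0,1,0.2,-0.2,-0.9,0.3,0,0,1,0.2,-0.2,-0.9,0.3,0,0,1,0.2,-0.2,-0.9,0.3,0,0,1,0.2,-0.2,-0.9,0.3,0,0,1,0.2,-0.2,-0.9,0.3,0,0,1]'

```text
time: 1.3
eef_pos: [358.6, -404.8, 191.2]
tool_rot: [-0.026, -0.706, -0.026, 0.707]
contact_force: [0.1, -0.5, 0.4]
finger_gap: 1.001
```

```bash
cat > d.py <<'E'
import sys
from h import *
from plant import readout
s=readout.sense();R=mat(s['tool_rot']);p=s['eef_pos']
np.set_printoptions(suppress=True)
print(round(s['time'],2),p.round(1),'yaw',np.degrees(np.arctan2(R[0,1],-R[1,1])).round(2),'F',s['contact_force'].round(2),'gap',round(s['finger_gap'],3))
for a in sys.argv[1:]:
    v=eval(a); print(a,delta(p,R,v[:3],Rdown(np.radians(v[3]),-1)))
E
python3 d.py 471,-329.3,60,-2 471,-329.3,2,-2
```

```text
1.3 [ 358.6 -404.8  191.2] yaw 4.16 F [ 0.08 -0.49  0.43] gap 1.001
471,-329.3,60,-2 [ 0.6556 -0.3355 -0.5885  0.1027  0.0005  0.0001]
471,-329.3,2,-2 [ 0.9456 -0.3355 -0.5886  0.1027  0.0005  0.0001]
```

Call:
drive_tool --targets '[0.6,-0.336,-0.5885,0.1027,0,0,1,0.6,-0.336,-0.5885,0.1027,0,0,1,0.6,-0.336,-0.5885,0.1027,0,0,1,0.6,-0.336,-0.5885,0.1027,0,0,1,0.6,-0.336,-0.5885,0.1027,0,0,1,0.6,-0.336,-0.5885,0.1027,0,0,1]'

```text
time: 1.9
eef_pos: [470.0, -331.5, 71.4]
tool_rot: [0.013, -0.707, 0.014, 0.707]
contact_force: [0.4, -0.2, -0.4]
finger_gap: 1.001
```

```bash
python3 d.py 471,-329.3,2,-2; python3 - <<'E'
from h import *
from plant import optics
r=optics.read_camera('top')['image'][:,:,::-1]
cv2.imwrite('pics/t1.png',cv2.resize(r[110:220,290:440],None,fx=5,fy=5,interpolation=cv2.INTER_CUBIC))
E
```

```text
1.9 [ 470.  -331.5   71.4] yaw -2.18 F [ 0.39 -0.21 -0.38] gap 1.001
471,-329.3,2,-2 [ 0.3471 -0.0114 -0.0048 -0.003   0.0006 -0.0004]
```

View pics/t1.png

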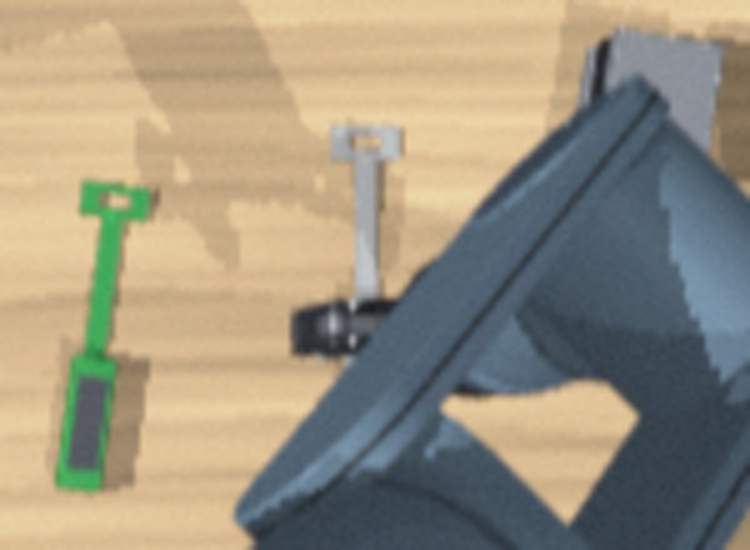

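The picture shows the gripper poised over the handle, with the steel head at crop (367,145). Next I descend.

Call:
drive_tool --targets '[0.15,-0.002,-0.002,0,0,0,1,0.3,-0.002,-0.002,0,0,0,1,0.34,-0.002,-0.002,0,0,0,1,0.34,-0.002,-0.002,0,0,0,1]'

```text
time: 2.35
eef_pos: [470.0, -330.9, 3.4]
tool_rot: [0.014, -0.707, 0.014, 0.707]
contact_force: [0.4, 0.6, 1.0]
finger_gap: 1.001
```

```bash
python3 d.py 471,-329.3,2,-2
```

```text
2.35 [ 470.  -330.9    3.4] yaw -2.28 F [0.36 0.6  0.97] gap 1.001
471,-329.3,2,-2 [ 0.0071 -0.008  -0.0048 -0.0046  0.0008  0.0004]
```

Call:
drive_tool --targets '[0,-0.005,0,0,0,0,0.2,0,-0.005,0,0,0,0,0.2,0,-0.005,0,0,0,0,0.2,0,-0.005,0,0,0,0,0.2,0,-0.005,0,0,0,0,0.2,0,-0.005,0,0,0,0,0.2,0,-0.005,0,0,0,0,0.2,0,-0.005,0,0,0,0,0.2]' --force 70

```text
time: 3.15
eef_pos: [471.7, -329.5, 4.5]
tool_rot: [-0.013, 0.707, -0.014, -0.707]
contact_force: [-1.5, 0.1, 6.7]
finger_gap: 0.28
```

```bash
python3 d.py 471,-329.3,2,-2
```

```text
3.15 [ 471.7 -329.5    4.5] yaw -2.15 F [-1.53  0.13  6.66] gap 0.28
471,-329.3,2,-2 [ 0.0127 -0.0008  0.0036 -0.0025 -0.0013 -0.0015]
```

Call:
drive_tool --targets '[-0.05,0,0,0,0,0,0.1,-0.15,0,0,0,0,0,0.1,-0.3,0,0,0,0,0,0.1,-0.3,0,0,0,0,0,0.1,-0.3,0,0,0,0,0,0.1]'

```text
time: 3.65
eef_pos: [471.4, -329.0, 64.1]
tool_rot: [-0.013, 0.707, -0.014, -0.707]
contact_force: [-0.3, -0.2, -2.2]
finger_gap: 0.281
```

```bash
python3 -c "
from h import *
for y in(-35,35): print(y,[np.r_[r2w(x,y),0].round(1) for x in(-160,-125,-63)])"
python3 d.py 430,80,80,3.8; python3 - <<'E'
from h import *
from plant import optics
for c,(x0,y0) in {'top':(300,100),'scene':(130,130)}.items():
    r=optics.read_camera(c)['image'][:,:,::-1]
    cv2.imwrite(f'pics/{c}2.png',cv2.resize(r[y0:y0+120,x0:x0+150],None,fx=4,fy=4,interpolation=cv2.INTER_CUBIC))
E
```

```text
-35 [array([443.2,  81.5,   0. ]), array([478.1,  83.8,   0. ]), array([540. ,  87.9,   0. ])]
35 [array([438.5, 151.3,   0. ]), array([473.5, 153.6,   0. ]), array([535.3, 157.7,   0. ])]
3.65 [ 471.4 -329.    64.1] yaw -2.16 F [-0.25 -0.18 -2.21] gap 0.281
430,80,80,3.8 [-0.0821 -2.0357  0.2837 -0.0993 -0.001  -0.001 ]
```

View pics/scene2.png

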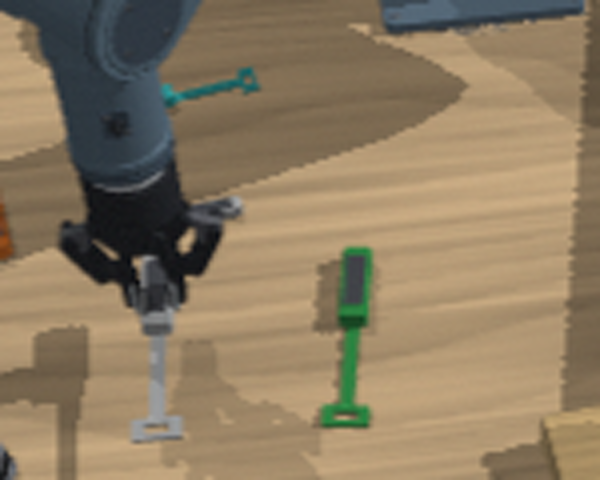

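View pics/top2.png

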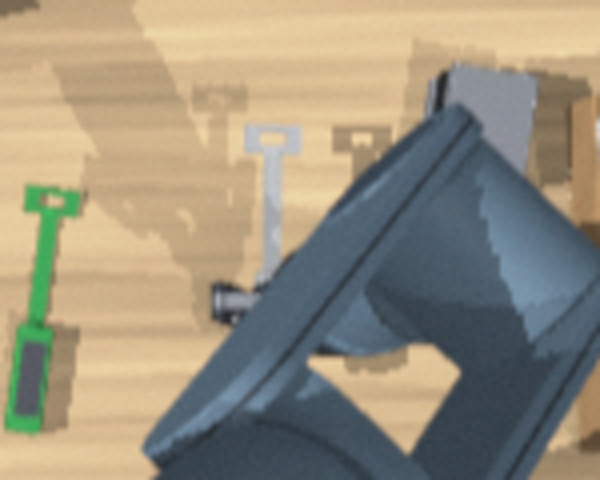

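The opener is lifted and held level-looking, with its head at top crop (272,139) and scene crop (157,429). I'll triangulate the head.

```bash
python3 - <<'E'
from h import *
from scipy.optimize import least_squares
a=np.array(cr(272.5,139,300,100,4));b=np.array(cr(157,429,130,130,4))
f=lambda p:np.r_[proj('top',p)[0]-a,proj('scene',p)[0]-b]
r=least_squares(f,[600,-330,60]);print(r.x.round(1),r.fun.round(2))
h=r.x-np.array([471.4,-329,64.1]); t=np.radians(-2.16);print('rel',h, 'along',h[0]*np.cos(t)+h[1]*np.sin(t),'side',-h[0]*np.sin(t)+h[1]*np.cos(t))
E
```

```text
[ 596.9 -332.7   61.3] [-0.19 -0.03 -0.22 -0.04]
rel [125.51375863  -3.68035414  -2.7680414 ] along 125.56329088795133 side 1.052897341859366
```

Call:
drive_tool --targets '[-0.1,-1,0.1,-0.05,0,0,0.1,-0.1,-1,0.1,-0.05,0,0,0.1,-0.1,-1,0.1,-0.05,0,0,0.1,-0.1,-1,0.1,-0.05,0,0,0.1,-0.1,-1,0.1,-0.05,0,0,0.1,-0.1,-1,0.1,-0.05,0,0,0.1]'

```text
time: 4.35
eef_pos: [458.0, -126.7, 82.6]
tool_rot: [-0.006, -0.707, -0.006, 0.708]
contact_force: [-0.1, -0.4, -1.7]
finger_gap: 0.279
```

```bash
python3 d.py "*r2w(-150,-35),80,3.8" "*r2w(-150,-35),8,3.8"
```

```text
4.35 [ 458.  -126.7   82.6] yaw 1.0 F [-0.09 -0.39 -1.72] gap 0.279Traceback (most recent call last):
  File "d.py", line 8, in <module>
    v=eval(a); print(a,delta(p,R,v[:3],Rdown(np.radians(v[3]),-1)))
  File "<string>", line 1
    *r2w(-150,-35),80,3.8
    ^
SyntaxError: invalid syntax
```

```bash
sed -i "s/eval(a)/eval('['+a+']')/" d.py; python3 d.py "*r2w(-150,-35),80,3.8" "*r2w(-150,-35),8,3.8"
```

```text
4.35 [ 458.  -126.7   82.6] yaw 1.0 F [-0.09 -0.39 -1.72] gap 0.279
*r2w(-150,-35),80,3.8 [ 0.0137 -1.0444  0.0061 -0.0466  0.0014  0.0007]
*r2w(-150,-35),8,3.8 [ 0.3737 -1.0442  0.0056 -0.0466  0.0014  0.0007]
```

Call:
drive_tool --targets '[0,-1,0.006,-0.0466,0,0,0.1,0,-1,0.006,-0.0466,0,0,0.1,0,-1,0.006,-0.0466,0,0,0.1,0,-1,0.006,-0.0466,0,0,0.1,0,-1,0.006,-0.0466,0,0,0.1,0.1,-1,0.006,-0.0466,0,0,0.1,0.1,-1,0.006,-0.0466,0,0,0.1]'

```text
time: 5.05
eef_pos: [453.5, 70.8, 61.2]
tool_rot: [-0.022, -0.705, -0.022, 0.708]
contact_force: [-1.2, 0.4, -1.6]
finger_gap: 0.281
```

```bash
python3 d.py "*r2w(-150,-35),8,3.8"
```

```text
5.05 [453.5  70.8  61.2] yaw 3.61 F [-1.2   0.41 -1.61] gap 0.281
*r2w(-150,-35),8,3.8 [ 0.2662 -0.0566 -0.0028 -0.0032  0.0041  0.0002]
```

Call:
drive_tool --targets '[0.1,-0.055,0,-0.003,0,0,0.1,0.2,-0.055,0,-0.003,0,0,0.1,0.266,-0.055,0,-0.003,0,0,0.1,0.266,-0.055,0,-0.003,0,0,0.1,0.266,-0.055,0,-0.003,0,0,0.1]'

```text
time: 5.55
eef_pos: [454.4, 81.5, 10.2]
tool_rot: [-0.023, -0.707, -0.023, 0.707]
contact_force: [-1.0, 0.3, -0.8]
finger_gap: 0.284
```

```bash
python3 d.py "*r2w(-140,-35),8,3.8"; python3 - <<'E'
from h import *
from plant import optics
for c,(x0,y0) in {'top':(150,50),'scene':(220,150)}.items():
    r=optics.read_camera(c)['image'][:,:,::-1]
    cv2.imwrite(f'pics/{c}3.png',cv2.resize(r[y0:y0+140,x0:x0+180],None,fx=4,fy=4,interpolation=cv2.INTER_CUBIC))
E
```

```text
5.55 [454.4  81.5  10.2] yaw 3.69 F [-1.02  0.33 -0.8 ] gap 0.284
*r2w(-140,-35),8,3.8 [ 0.0112 -0.0038 -0.044  -0.0018  0.0005 -0.    ]
```

View pics/scene3.png

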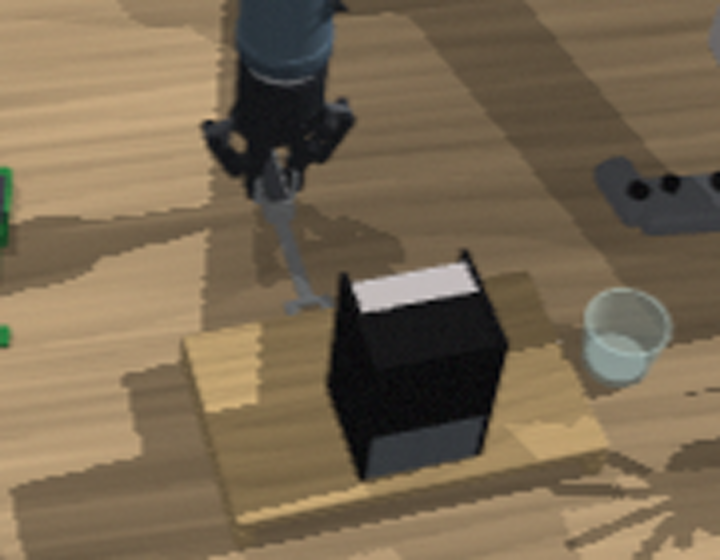

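View pics/top3.png

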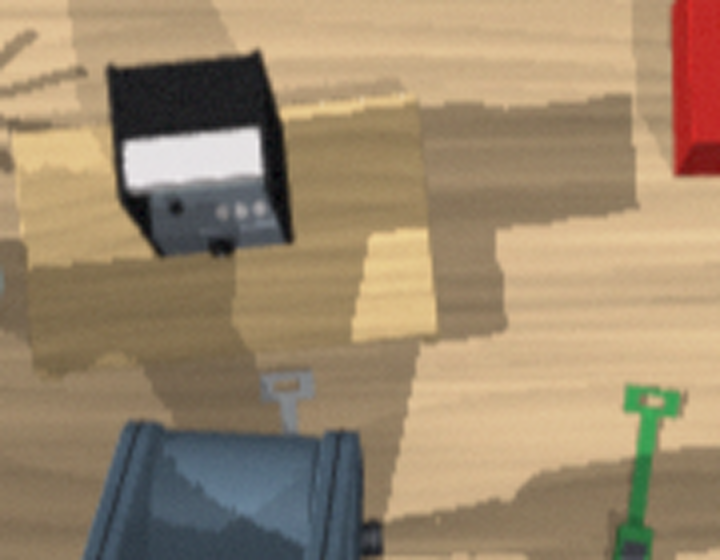

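The head is level and in front of the riser, at top crop (287,387).

```bash
python3 - <<'E'
from h import *
from scipy.optimize import least_squares
p=back('top',*cr(287,387,150,50,4),8); print(p.round(1),'riser',w2r(p).round(1),'tcp',w2r([454.4,81.5]).round(1))
E
python3 d.py "*r2w(-80,-35),8,3.8" "*r2w(-64,-35),8,3.8"
```

```text
[579.1  90.2   8. ] riser [-23.8 -35.3] tcp [-148.8  -35.7]
5.65 [454.9  81.9  10.9] yaw 3.74 F [ 1.17 -0.13 -0.92] gap 0.282
*r2w(-80,-35),8,3.8 [ 0.0148 -0.0023 -0.3416 -0.0011 -0.0012 -0.0002]
*r2w(-64,-35),8,3.8 [ 0.0149 -0.0024 -0.4216 -0.0011 -0.0012 -0.0002]
```

Call:
drive_tool --targets '[0.01,0,-0.04,0,0,0,0.1,0.01,0,-0.09,0,0,0,0.1,0.01,0,-0.14,0,0,0,0.1,0.01,-0.001,-0.19,0,0,0,0.1,0.01,-0.002,-0.25,0,0,0,0.1,0.01,-0.002,-0.31,0,0,0,0.1,0.01,-0.002,-0.37,0,0,0,0.1,0.01,-0.002,-0.385,0,0,0,0.1]'

```text
time: 6.45
eef_pos: [532.8, 88.2, 8.2]
tool_rot: [0.024, 0.707, 0.023, -0.706]
contact_force: [-0.7, -0.2, -1.3]
finger_gap: 0.28
```

```bash
sed -i "s/^for a in/print('riser',w2r(p).round(1),'head x',(w2r(p)[0]+125.2).round(1));th=RY;f=s['contact_force'];print('Fr',(f[0]*np.cos(th)+f[1]*np.sin(th)).round(2))\nfor a in/" d.py; python3 d.py "*r2w(-64,-35),8,3.8"
```

```text
6.45 [532.8  88.2   8.2] yaw 3.81 F [-0.73 -0.22 -1.34] gap 0.28
riser [-70.1 -34.2] head x 55.1
Fr -0.74
*r2w(-64,-35),8,3.8 [ 0.0012  0.0038 -0.0306  0.0001 -0.0017 -0.0002]
```

Call:
drive_tool --targets '[0,0.002,-0.01,0,0,0,0.1,0,0.003,-0.02,0,0,0,0.1,0,0.003,-0.03,0,0,0,0.1,0,0.003,-0.035,0,0,0,0.1,0,0.003,-0.035,0,0,0,0.1]'

```text
time: 6.95
eef_pos: [537.7, 88.1, 8.2]
tool_rot: [0.023, 0.707, 0.023, -0.707]
contact_force: [0.4, 0.1, -1.0]
finger_gap: 0.281
```

```bash
python3 d.py
```

```text
6.95 [537.7  88.1   8.2] yaw 3.8 F [ 0.42  0.12 -1.04] gap 0.281
riser [-65.2 -34.7] head x 60.0
Fr 0.43
```

Call:
drive_tool --targets '[0,0,-0.005,0,0,0,0.1,0,0,-0.01,0,0,0,0.1,0,0,-0.01,0,0,0,0.1]'

```text
time: 7.25
eef_pos: [539.9, 88.2, 8.2]
tool_rot: [0.023, 0.707, 0.023, -0.707]
contact_force: [-0.4, 0.3, -1.6]
finger_gap: 0.283
```

```bash
python3 d.py
```

```text
7.25 [539.9  88.2   8.2] yaw 3.8 F [-0.38  0.26 -1.61] gap 0.283
riser [-63.  -34.7] head x 62.2
Fr -0.36
```

Call:
drive_tool --targets '[0,0,-0.004,0,0,0,0.1,0,0,-0.008,0,0,0,0.1,0,0,-0.008,0,0,0,0.1]'

```text
time: 7.55
eef_pos: [541.5, 88.3, 8.1]
tool_rot: [0.023, 0.707, 0.023, -0.707]
contact_force: [0.2, 0.3, -1.7]
finger_gap: 0.283
```

Call:
drive_tool --targets '[0,0,-0.004,0,0,0,0.1,0,0,-0.008,0,0,0,0.1,0,0,-0.008,0,0,0,0.1]'

```text
time: 7.85
eef_pos: [542.9, 88.5, 8.1]
tool_rot: [-0.023, -0.707, -0.024, 0.707]
contact_force: [-0.3, -0.3, -1.4]
finger_gap: 0.282
```

```bash
python3 d.py
```

```text
7.85 [542.9  88.5   8.1] yaw 3.81 F [-0.3  -0.29 -1.45] gap 0.282
riser [-60.  -34.6] head x 65.2
Fr -0.31
```

Call:
drive_tool --targets '[0,0,-0.004,0,0,0,0.1,0,0,-0.008,0,0,0,0.1,0,0,-0.012,0,0,0,0.1,0,0,-0.012,0,0,0,0.1]'

```text
time: 8.25
eef_pos: [545.4, 88.6, 8.1]
tool_rot: [0.023, 0.707, 0.024, -0.707]
contact_force: [-1.3, 0.9, -2.1]
finger_gap: 0.286
```

Call:
drive_tool --targets '[0,0,-0.005,0,0,0,0.1,0,0,-0.01,0,0,0,0.1,0,0,-0.015,0,0,0,0.1,0,0,-0.015,0,0,0,0.1]'

```text
time: 8.65
eef_pos: [548.4, 88.8, 8.1]
tool_rot: [0.023, 0.707, 0.023, -0.707]
contact_force: [0.0, 0.3, -1.9]
finger_gap: 0.282
```

Call:
drive_tool --targets '[0,0,-0.01,0,0,0,0.1,0,0,-0.02,0,0,0,0.1,0,0,-0.03,0,0,0,0.1,0,0,-0.03,0,0,0,0.1]'

```text
time: 9.05
eef_pos: [554.7, 89.2, 8.1]
tool_rot: [0.023, 0.707, 0.023, -0.707]
contact_force: [-0.1, 0.4, -1.9]
finger_gap: 0.281
```

```bash
python3 d.py "*r2w(-48,-18),8,3.8"
```

```text
9.05 [554.7  89.2   8.1] yaw 3.8 F [-0.08  0.42 -1.92] gap 0.281
riser [-48.2 -34.7] head x 77.0
Fr -0.05
*r2w(-48,-18),8,3.8 [ 0.0007 -0.0836 -0.0011  0.0001 -0.0004 -0.    ]
```

No contact, so the right side is free. Now I sweep left slowly, bringing the neck towards the collar and the shoulder behind it.

Call:
drive_tool --targets '[0,-0.01,0,0,0,0,0.1,0,-0.022,0,0,0,0,0.1,0,-0.034,0,0,0,0,0.1,0,-0.046,0,0,0,0,0.1,0,-0.058,0,0,0,0,0.1,0,-0.07,0,0,0,0,0.1,0,-0.08,0,0,0,0,0.1,0,-0.08,0,0,0,0,0.1]'

```text
time: 9.85
eef_pos: [553.2, 105.4, 8.1]
tool_rot: [0.024, 0.707, 0.024, -0.707]
contact_force: [0.6, -0.4, -0.8]
finger_gap: 0.281
```

Call:
drive_tool --targets '[0,-0.007,0,0,0,0,0.1,0,-0.014,0,0,0,0,0.1,0,-0.021,0,0,0,0,0.1,0,-0.021,0,0,0,0,0.1]'

```text
time: 10.25
eef_pos: [552.9, 109.5, 8.1]
tool_rot: [-0.024, -0.707, -0.024, 0.707]
contact_force: [0.4, -0.5, -0.8]
finger_gap: 0.281
```

```bash
python3 d.py "*r2w(-48,-12.5),8,3.8"
```

```text
10.25 [552.9 109.5   8.1] yaw 3.81 F [ 0.43 -0.48 -0.82] gap 0.281
riser [-48.6 -14.4] head x 76.6
Fr 0.4
*r2w(-48,-12.5),8,3.8 [ 0.0005 -0.0092 -0.0032  0.0002  0.      0.    ]
```

Call:
drive_tool --targets '[0,-0.005,0,0,0,0,0.1,0,-0.01,0,0,0,0,0.1,0,-0.01,0.01,0,0,0,0.1,0,-0.01,0.02,0,0,0,0.1,0,-0.01,0.035,0,0,0,0.1,0,-0.01,0.05,0,0,0,0.1,0,-0.01,0.07,0,0,0,0.1,0,-0.01,0.09,0,0,0,0.1]'

```text
time: 11.05
eef_pos: [534.5, 110.1, 8.1]
tool_rot: [0.023, 0.707, 0.023, -0.707]
contact_force: [-0.6, 0.1, -0.6]
finger_gap: 0.281
```

Call:
drive_tool --targets '[0,0,0.02,0,0,0,0.1,0,0,0.04,0,0,0,0.1,0,0,0.06,0,0,0,0.1,0,0,0.08,0,0,0,0.1,0,0,0.1,0,0,0,0.1,0,0,0.12,0,0,0,0.1,0,0,0.14,0,0,0,0.1,0,0,0.16,0,0,0,0.1]'

```text
time: 11.85
eef_pos: [502.6, 108.0, 8.1]
tool_rot: [0.023, 0.707, 0.023, -0.707]
contact_force: [0.3, -0.2, -1.6]
finger_gap: 0.281
```

Call:
drive_tool --targets '[0,0,0.02,0,0,0,0.1,0,0,0.04,0,0,0,0.1,0,0,0.06,0,0,0,0.1,0,0,0.08,0,0,0,0.1,0,0,0.1,0,0,0,0.1,0,0,0.12,0,0,0,0.1,0,0,0.14,0,0,0,0.1,0,0,0.16,0,0,0,0.1]'

```text
time: 12.65
eef_pos: [470.7, 105.8, 8.1]
tool_rot: [0.023, 0.707, 0.023, -0.707]
contact_force: [1.2, 0.1, -1.5]
finger_gap: 0.283
```

```bash
python3 d.py; python3 - <<'E'
from h import *
from plant import optics
for c,(x0,y0) in {'top':(150,50),'scene':(220,150)}.items():
    r=optics.read_camera(c)['image'][:,:,::-1]
    cv2.imwrite(f'pics/{c}4.png',cv2.resize(r[y0:y0+140,x0:x0+180],None,fx=4,fy=4,interpolation=cv2.INTER_CUBIC))
E
```

```text
12.65 [470.7 105.8   8.1] yaw 3.8 F [ 1.19  0.14 -1.5 ] gap 0.283
riser [-130.9  -12.5] head x -5.7
Fr 1.2
```

View pics/scene4.png

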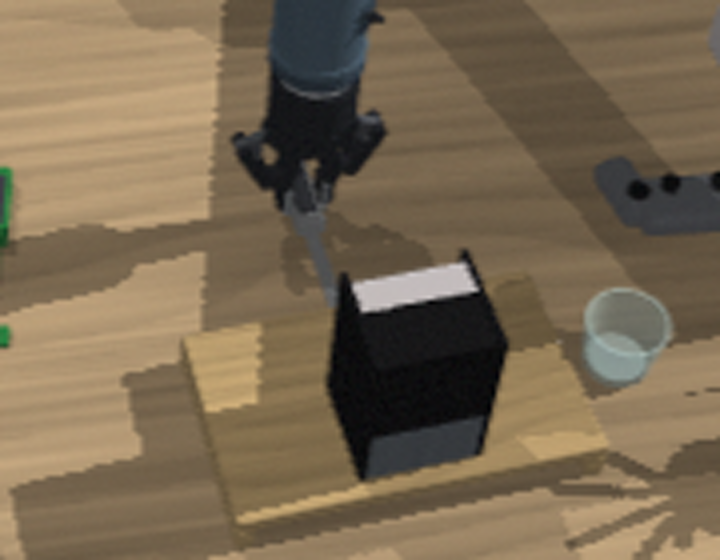

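View pics/top4.png

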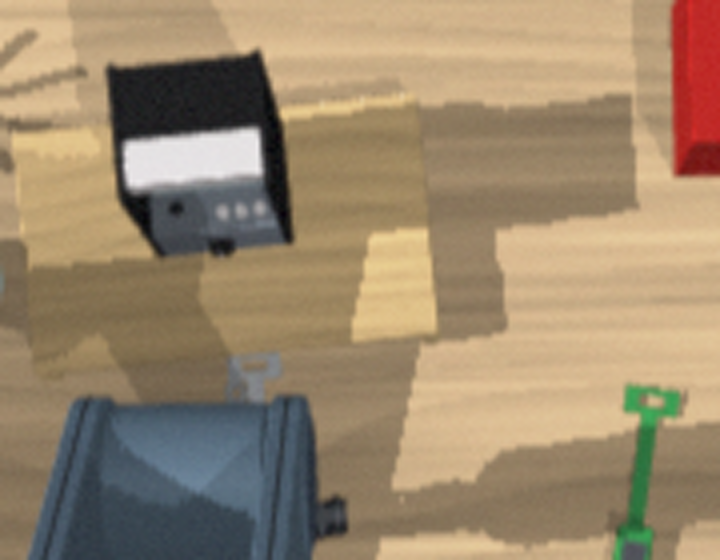

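The head is at the front edge, top crop (255,368), and something greyish lies left of the neck near (240,390). I'll zoom in.

```bash
python3 - <<'E'
from h import *
i=cv2.imread('pics/top4.png')[330:420,190:320]
i=cv2.convertScaleAbs(i,alpha=1.6)
cv2.imwrite('pics/z4.png',cv2.resize(i,None,fx=6,fy=6,interpolation=cv2.INTER_CUBIC))
E
```

```text
(no output)
```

View pics/z4.png

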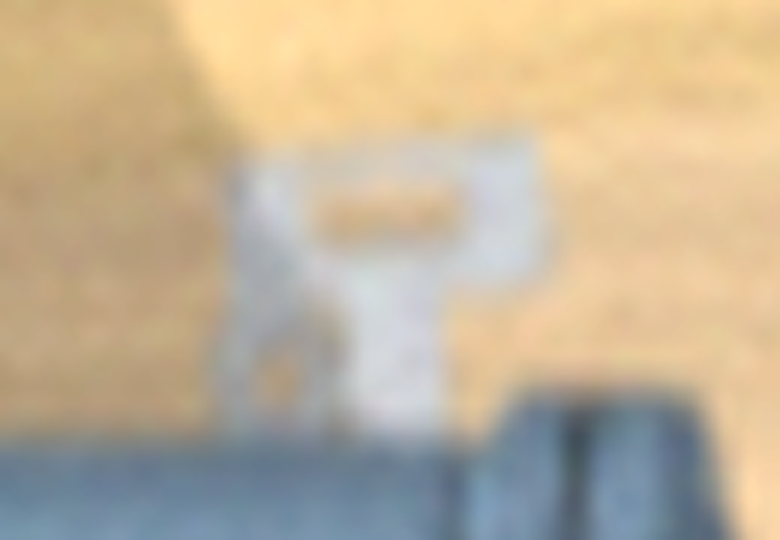

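The collar's ring with its hole shows at zoom (275,380), hooked in front of the left shoulder. I'll keep drawing it out.

Call:
drive_tool --targets '[0,0,0.02,0,0,0,0.1,0,0,0.04,0,0,0,0.1,0,0,0.06,0,0,0,0.1,0,0,0.08,0,0,0,0.1,0,0,0.1,0,0,0,0.1,0,0,0.12,0,0,0,0.1,0,0,0.14,0,0,0,0.1,0,0,0.16,0,0,0,0.1]'

```text
time: 13.55
eef_pos: [438.7, 103.7, 8.1]
tool_rot: [-0.023, -0.707, -0.023, 0.707]
contact_force: [-0.1, 0.3, -1.7]
finger_gap: 0.283
```

Call:
drive_tool --targets '[0,0,0.015,0,0,0,0.1,0,0,0.025,0,0,0,0.1,0,0,0.03,0,0,0,0.1,0,0,0.03,0,0,0,0.1]'

```text
time: 13.95
eef_pos: [433.0, 103.3, 8.1]
tool_rot: [-0.023, -0.707, -0.023, 0.707]
contact_force: [0.8, 0.0, -0.0]
finger_gap: 0.283
```

```bash
python3 d.py; python3 - <<'E'
from h import *
from plant import optics
for c,(x0,y0) in {'top':(190,100),'scene':(270,190)}.items():
    r=optics.read_camera(c)['image'][:,:,::-1]
    cv2.imwrite(f'pics/{c}5.png',cv2.convertScaleAbs(cv2.resize(r[y0:y0+60,x0:x0+80],None,fx=8,fy=8,interpolation=cv2.INTER_CUBIC),alpha=1.5))
E
```

```text
13.95 [433.  103.3   8.1] yaw 3.8 F [ 0.84  0.01 -0.  ] gap 0.283
riser [-168.7  -12.5] head x -43.5
Fr 0.83
```

View pics/top5.png

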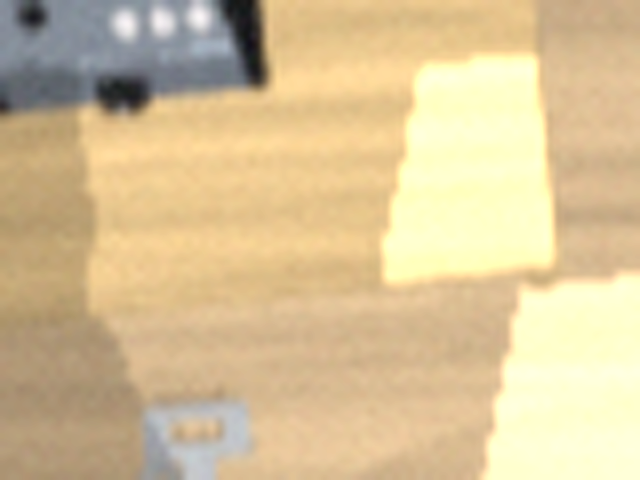

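View pics/scene5.png

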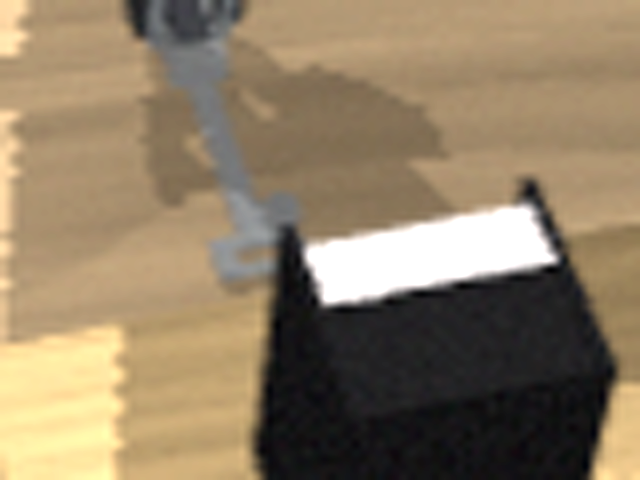

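The scene view shows the collar at (285,210), held against neck and shoulder about 60 mm before the edge. Now I ease off 2 mm, lower, release and retreat.

Call:
drive_tool --targets '[0,0,-0.005,0,0,0,0.1,0,0.003,-0.01,0,0,0,0.1,0.006,0.003,-0.01,0,0,0,0.1,0.012,0.003,-0.01,0,0,0,0.1,0.017,0.003,-0.01,0,0,0,0.1,0.017,0.003,-0.01,0,0,0,0.1,0.017,0.003,-0.01,0,0,0,0.1]'

```text
time: 14.75
eef_pos: [435.0, 102.9, 4.7]
tool_rot: [-0.023, -0.707, -0.024, 0.707]
contact_force: [1.3, 0.4, -1.9]
finger_gap: 0.283
```

```bash
python3 d.py
```

```text
14.75 [435.  102.9   4.7] yaw 3.81 F [ 1.26  0.36 -1.89] gap 0.283
riser [-166.7  -13.1] head x -41.5
Fr 1.29
```

Call:
drive_tool --targets '[0.003,0,0,0,0,0,0.1,0.003,0,0,0,0,0,0.1,0.003,0,0,0,0,0,0.6,0.003,0,0,0,0,0,0.6,0.003,0,0,0,0,0,0.6,0.003,0,0,0,0,0,0.6,0.003,0,0,0,0,0,0.6]'

```text
time: 15.45
eef_pos: [435.1, 102.8, 4.1]
tool_rot: [-0.023, -0.707, -0.023, 0.707]
contact_force: [0.1, 0.5, 0.6]
finger_gap: 0.603
```

```bash
python3 d.py
```

```text
15.45 [435.1 102.8   4.1] yaw 3.8 F [0.14 0.47 0.61] gap 0.603
riser [-166.6  -13.1] head x -41.4
Fr 0.17
```

Straight up, then back towards the base to clear the view.

Call:
drive_tool --targets '[-0.1,0,0,0,0,0,0.6,-0.25,0,0,0,0,0,0.6,-0.5,0,0,0,0,0,0.6,-0.75,0,0,0,0,0,0.6,-0.9,0.3,0.1,0,0,0,0.6,-0.9,0.6,0.1,0,0,0,0.6,-0.9,0.9,0.1,0,0,0,0.6,-0.9,1,0.1,0,0,0,0.6]'

```text
time: 16.25
eef_pos: [427.9, -92.0, 184.8]
tool_rot: [0.024, 0.707, 0.024, -0.706]
contact_force: [1.2, 0.2, -0.8]
finger_gap: 0.604
```

```bash
python3 d.py; python3 - <<'E'
from h import *
from plant import optics
for c,(x0,y0) in {'top':(130,90),'scene':(230,150)}.items():
    r=optics.read_camera(c)['image'][:,:,::-1]
    cv2.imwrite(f'pics/{c}6.png',cv2.convertScaleAbs(cv2.resize(r[y0:y0+120,x0:x0+160],None,fx=5,fy=5,interpolation=cv2.INTER_CUBIC),alpha=1.4))
E
```

```text
16.25 [427.9 -92.  184.8] yaw 3.86 F [ 1.19  0.16 -0.78] gap 0.604
riser [-186.7 -207.1] head x -61.5
Fr 1.2
```

View pics/top6.png

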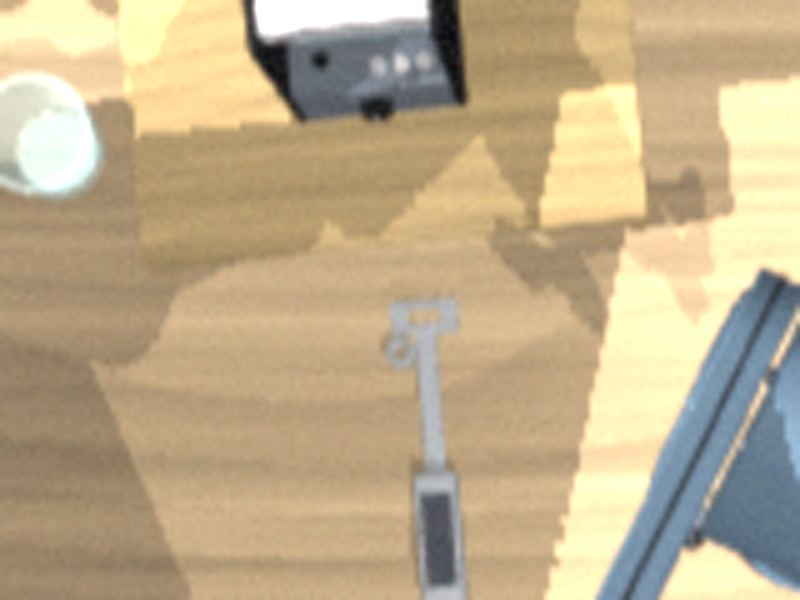

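View pics/scene6.png

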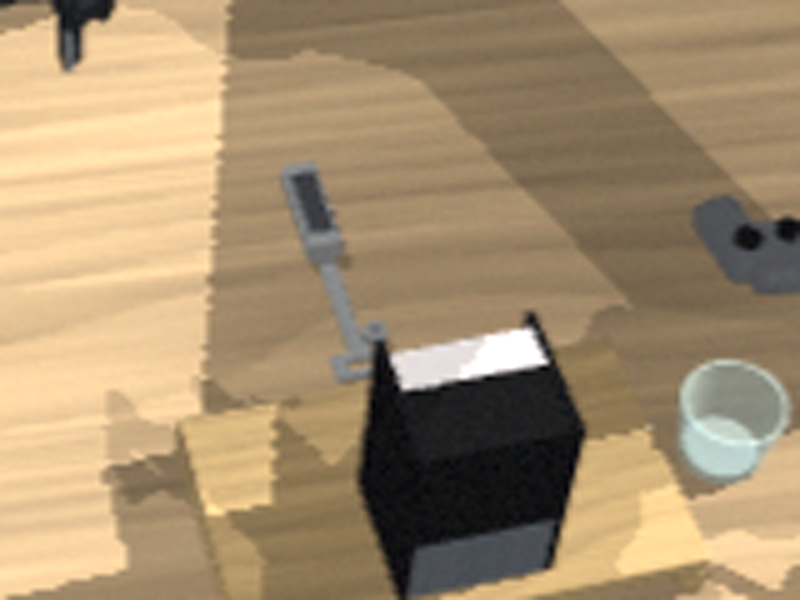

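The top view shows the collar flat at (400,348), beside the shoulder, and the opener flat with its head at (425,316). Both are well in front of the riser edge.

```bash
python3 - <<'E'
from h import *
from plant import job,optics,readout
print('collar',w2r(back('top',*cr(400,348,130,90,5),10)).round(1),'head',w2r(back('top',*cr(425,316,130,90,5),4)).round(1))
print(abs(readout.sense()['joint_vel']).max(), job.hand_in())
E
```

```text
collar [-59.6   2.8] head [-40.8 -13.1]
the job is handed in; nothing more can be done
0.0901725976234082 None
```

The collar is out on the open shelf, and the job was handed in at about 16 s; no verdict was reported.

- **Drawing it out:** I took the larger steel opener by its handle and felt in on the right of the collar in small steps. I met no foot: the sideways and forward force readings stayed within about 1.3 N, which is noise level. I swept the neck towards the collar, hooked it with the left shoulder and drew it out at about 40 mm/s. Then I eased off, laid the opener down, released it and moved the arm away.
- **Last checks, from the pictures:** The collar lies about 60 mm before the riser's front edge and 3 mm from the middle line. The opener's head is about 41 mm before the edge. Both look flat, and the arm is well clear of them. The tea-light holder and controller look unmoved. I did not measure them at the end, and I did not look at the cartridge stack again after lifting the opener.
- **Caveats:** Positions are good to about 2 mm. The arm was still settling slightly when I handed in (one joint at 0.09 rad/s), but it was touching nothing.

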